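# Take the depth of a blind bore

### The arm

A 6-joint arm with a two-finger parallel gripper is mounted at the origin on a cart in front of the work surface, level with it; the furniture and walls round the work are solid. World frame = base frame: x ahead of the robot, y to its left, z up, the work surface at z = 0. Lengths are in m, angles in rad, forces in N, time in s.
With the tool pointing down it reaches from about 0.35 to 0.875 m from the base axis. Payload 4.2 kg.
Tool frame: the origin (TCP) lies on the centre line of the jaws, within the pads' length; the fingertips stand 22 mm ahead of it and the grasp point (between the pads) lies 3 mm ahead of it; z points along the fingers, y is the direction in which the jaws open and shut (so a half turn about z gives the same grasp; the last joint's range is limited). The gripper opens to 87 mm and grips with 3 to 60 N. Pads are 19 mm wide; open, the fingers measure 117 mm over their backs; the gripper's body (75 mm by 190 mm) begins 51 mm behind the grasp point.
Start: joints at [1.556, 0.385, 0.008, 0, -1.194, -0.259], TCP at [0.169, 0.602, 0.245] pointing down, gripper open.
Joint ranges: [-3.14, 3.14], [-1.21, 2.06], [-1.07, 1.41], [-3.16, 2.05], [-2.99, -0.16], [-3.1, 3.1]. Speed limits (rad/s): [2.79, 2.79, 3.14, 3.14, 3.14, 3.14].

### API

Orientations are given as a rotation vector (axis times angle).
In Python, from bench import robot, camera, camera_params, workorder gives the robot as it stands. The module is installed in compiled form; this text tells all that it offers.
- The arm moves only by the tool servo_tool, never from a script. Its argument "plan" is a list of rows, each an object with "travel": the shift along the tool's x, y, z each as a share of 50 cm, from -1 to 1, a list of three; "turn": the turn about the tool's z as a share of 90 degrees, from -1 to 1; "hand": the closure in counts, from 0 (fully open) to 255 (shut). A call has 1 to 20 rows; each row is the pose to reach, as a shift and turn from the pose measured when the call began, along the tool's axes at that moment; what a row does not reach only later rows make up. A row lasts 1/12 s, in which the tool goes at most 41.7 mm and 7.16 degrees, less where a joint would pass 70% of its speed; a pose out of reach is approached as far as the arm can. A call with a number of a shift or a turn outside -1 to 1 is refused whole. A call with a gripper value outside its range is refused whole. The fingers move at their own pace and stop on an object; the grip force is fixed at half the most. Time passes only in rows, so rows that repeat a pose let the fingers close. It gives the time, the measured TCP pose, the force and the opening at its end, in the units of the state.
- robot.get_state(): the state, without advancing time (a new reading comes with each control period).
- camera(name): name is "scene" or "top"; returns the picture (480x640x3 uint8, red, green, blue); there is no depth.
- camera_params(name): a dict with "fx", "fy", "cx", "cy" (pixels), "R" (3x3) and "t" (3): a world point X has camera coordinates R X + t. Camera axes: x right, y down, z forward; pixel columns grow to the right and rows downward; lengths in m; the calibration is good to about 2 mm. A picture is of the moment at which its call begins. camera_params takes no time and is no camera call.
- workorder.finish_job(): hands the job in, once; it reports no verdict.
The state is a dict: "time": time; "qpos": joint angles; "qvel": joint speeds; "effort": joint torques, N m; "position": TCP position; "tcp_rot": TCP orientation; "contact_force": force on the tool from outside, world axes, zero at the start; "wrist_torque": the same for the moment, N m; "width": opening from 0.0 (shut) to 1.0 (fully open).
Only numpy, scipy, OpenCV 4.12 (cv2) and the standard library are available. Lean on these libraries where they do the work, as an engineer would, in place of code of your own. Each camera call takes 0.05 s, during which the arm holds its last target. There are 200 camera calls.

### The job

Take the depth of the wide bore in the aluminium block: stand the depth gauge with its foot flat on the block and its rod over the wide bore, then push the rod down gently until it bottoms out solid on the sprung floor of the bore, and hold it there with a steady push of 5 to 12 N for two seconds. Then let go and leave the gauge standing there, foot flat and rod still bottomed, without pressing hard on it at any time or disturbing the other things on the desk.

Things in the scene. Friction and masses are not known exactly. Their poses are not given: they have to be found in the camera images.
- gauge_head (a point): Centre of the head of the loose depth gauge (bare steel, 0.5 kg). The round head, 24 mm across and 22 mm high, tops a vertical rod 12 mm in diameter that runs through a flat bridge foot. Rod fully up: head centre 111 mm above the foot's underside, over its middle. The gauge can be carried by its head: the foot then hangs from the rod's upper stop.
- gauge_foot (a point): Middle of the underside of the gauge's foot; z along the rod, upward; x along the foot's 80 mm length.
- rod_tip (a point): Lower end of the gauge's rod, on its axis; tapered from 12 mm to 6 mm across over the last 4 mm. With the rod fully up the tip is hidden inside the foot, 3 mm above its underside.
- gauge: The whole depth gauge; origin at the middle of its foot's underside. The foot is 80 x 34 x 12 mm; a guide barrel 23 mm across for the rod rises to 32 mm above the underside. It starts upright on the desk.
- gauge_rod: The rod of the gauge with its head; origin at the tip. It slides straight down through the foot by up to 50 mm from fully up (as at the start); dry friction of about 4 N holds it wherever it is left.
- block: Aluminium checking block, 96 x 70 mm and 60 mm high, fixed to the desk; origin at the centre of its underside, x along the 96 mm. Its top face has two bores on the long centre line: the wide blind bore, 16.5 mm across, 20 mm from the centre towards +x, and a narrow one, 8 mm across, 26 mm from the centre towards -x, which the rod does not fit.
- bore_mouth (a point): Centre of the wide bore's mouth, in the block's top face (60 mm above the desk). The mouth has a 3 mm chamfer. The depth of the bore is not known: somewhere between 20 and 40 mm.
- anvil (a joint): Sprung anvil, the floor of the wide bore, m: 0 untouched, 0.003 fully down on its solid stop. Its spring gives under 2 N, less than the rod's friction and the gauge's weight, so it stays down when the rod is let go. Pushing the rod takes about 4 N on the way, under 6 N on the anvil's spring, and turns hard at the stop.
- by_key_cap_2: Bystander: round key cap, 27 mm across, 9 mm high; origin at the centre of its underside.
- by_key_cap_1: Bystander: small round key cap, 22 mm across, 9 mm high; origin at the centre of its underside.
- by_loupe: Bystander: black eye loupe, 40 mm across, 32 mm high; origin at the centre of its underside.
- by_tape_amber: Bystander: small roll of amber tape lying flat, 52 mm across, 18 mm high; origin at the centre of its underside.
- by_screw_dish: Bystander: round metal dish of screws, 76 mm across, 16 mm high; origin at the centre of its underside.
- by_board_1: Bystander: green circuit board, 48 x 84 x 9 mm; origin at the centre of its underside.
- by_side_cutters: Bystander: side cutters, 131 x 42 x 14 mm; origin at the centre of its underside.
Not all that is in view belongs to the job. Leave any green look-alike of the gauge alone.

How it is judged:
On the way, in this order (a step that is already met when the one before it is completed fails the run):
1. the gauge stands flat on the block over the wide bore, its rod not yet pushed in by more than 12 mm (horizontal distance between gauge_foot and bore_mouth below 0.004 m and z of gauge_foot in the frame of bore_mouth between -0.002 and 0.002 m and angle between gauge's own z axis and vertical below 0.05 rad and z of rod_tip in the frame of gauge_foot above -0.009 m), for 0.1 s.
2. the rod is bottomed in the bore and held there by the fingers with a push for 1 s, foot flat (the gauge, 4 to 6 N heavy, bears on the block with over 7.5 N) (horizontal distance between each of gauge_foot, rod_tip and bore_mouth below 0.004 m and z of gauge_foot in the frame of bore_mouth between -0.002 and 0.002 m and angle between gauge's own z axis and vertical below 0.05 rad and value of joint anvil above 0.0018 m and z of rod_tip in the frame of bore_mouth below -0.018 m and value of joint anvil above 0.0022 m and contact force between the fingers and gauge_rod above 1 N and contact force between gauge and block above 7.5 N), for 1 s.
At the end, for the whole second after the job is handed in: Gauge released, at rest (<10 mm/s), foot flat on the block (within 2 mm, tilt <0.05 rad) and within 4 mm of the wide bore's axis; rod tip in that bore, within 4 mm of its axis, 18 mm or more below the face, holding the anvil down by more than 1.8 of its 3 mm (horizontal distance between each of gauge_foot, rod_tip and bore_mouth below 0.004 m and z of gauge_foot in the frame of bore_mouth between -0.002 and 0.002 m and angle between gauge's own z axis and vertical below 0.05 rad and value of joint anvil above 0.0018 m and z of rod_tip in the frame of bore_mouth below -0.018 m and linear speed of each of gauge, gauge_rod below 0.01 m/s); the robot touches nothing.
It fails at once if the gauge is pressed on the block with more than 25 N (contact force between gauge and block above 25 N).
It fails at once if a bystander is moved by more than 20 mm (distance of any of by_key_cap_2, by_key_cap_1, by_loupe, by_tape_amber, by_screw_dish, by_board_1, by_side_cutters from where it was at the start of the episode above 0.02 m).
It also fails if it takes over 53 s, if anything falls off the work surface, if the arm or the gripper's body presses on something with over 40 N, if the wrist force passes 120 N, or if a joint passes its speed limit or range.

## Working session

There is one attempt and no reset: what is moved stays moved. The work goes in short steps, Python scripts to look and compute and a tool call to move; the robot and the scene stay as the last step left them, time stands still between calls to the robot, and variables do not carry over. Pictures are saved under pics/ and viewed, about 8 in all and at most 12, crops included, and the job is handed in when it is done.

Besides the shell and the picture viewer there is one more tool, called after "Request:" in YAML: its name, and indented under it one key for each argument. servo_tool: Moves the arm, as the interface text tells. Shift numbers are shares of 50 cm and turn numbers shares of 90 degrees, none past 1 either way. Its arguments: {"type":"object","properties":{"plan":{"type":"array","items":{"type":"object","properties":{"travel":{"type":"array","items":{"type":"number","minimum":-1,"maximum":1}},"turn":{"type":"number","minimum":-1,"maximum":1},"hand":{"type":"number"}}}}},"required":["plan"]}

```bash
mkdir -p pics
python3 - <<'E'
from bench import robot,camera,camera_params
import cv2
for n in("top","scene"):
    cv2.imwrite(f"pics/{n}0.png",camera(n)[:,:,::-1]);p=camera_params(n);print(n,p)
print(robot.get_state())
E
```

```text
top {'fx': 438.27639306610007, 'fy': 438.27639306610007, 'cx': 321.88459461309094, 'cy': 238.9139153856487, 'R': array([[ 2.59214723e-02, -9.99649809e-01,  5.32318002e-03],
       [-9.78950913e-01, -2.64623841e-02, -2.02373053e-01],
       [ 2.02443048e-01,  3.46755667e-05, -9.79294037e-01]]), 't': array([-0.05907212,  0.67868374,  0.91312505])}
scene {'fx': 544.6105533671576, 'fy': 544.6105533671576, 'cx': 308.93688987930085, 'cy': 234.3460716949386, 'R': array([[-0.81934833, -0.57312095,  0.0141663 ],
       [-0.41477694,  0.57555539, -0.70476669],
       [ 0.39576306, -0.58332526, -0.7092977 ]]), 't': array([0.52923407, 0.35411329, 0.83636679])}
{'time': 0.1, 'qpos': array([ 1.55565421e+00,  3.85461151e-01,  6.77174853e-03, -4.01617726e-04,
       -1.19403540e+00, -2.58602100e-01]), 'qvel': array([-0.001212  , -0.00015987,  0.00432421,  0.00237441,  0.00164373,
        0.00022281]), 'effort': array([-4.26263159e-04, -3.91693604e+01,  1.87934822e+01,  4.23179224e+00,
        1.34464455e-02, -7.15157103e-05]), 'position': array([0.16881697, 0.60125071, 0.24358872]), 'tcp_rot': array([ 3.11023835e+00, -4.28618043e-01, -2.14074549e-04]), 'contact_force': array([-0.51953809,  0.36618868, -0.98040819]), 'wrist_torque': array([ 0.0394474 ,  0.04905525, -0.02006172]), 'width': 0.9979674871950249}
```

View pics/top0.png

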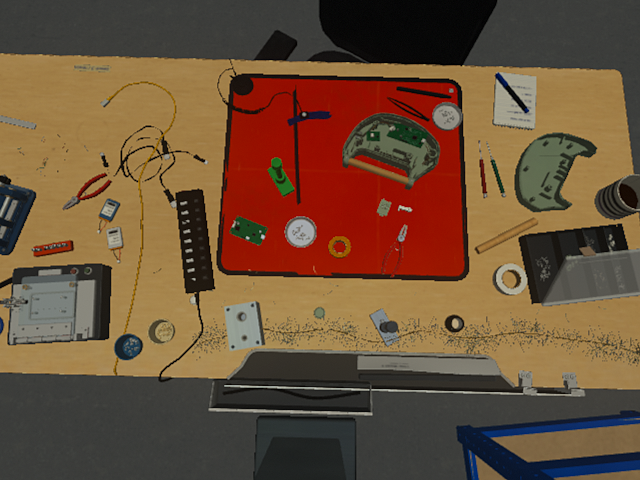

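View pics/scene0.png

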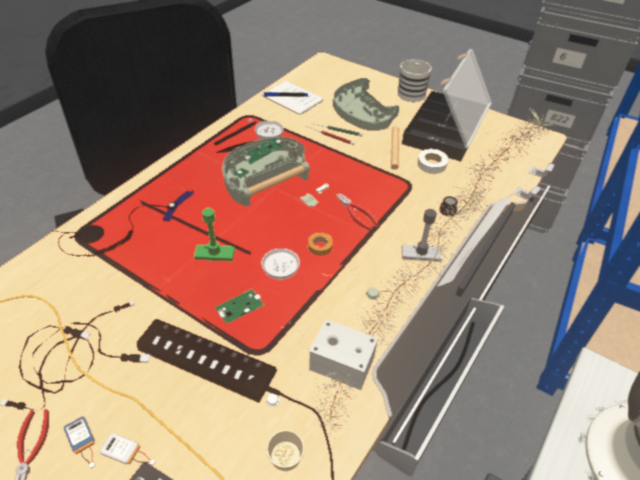

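The top view shows the block at about (243,327), the grey gauge at (385,325), and a grey panel near the desk edge (250–520, 352–385). The green gauge at (280,177) is the look-alike. I'll zoom in on both views.

Run:
```python
import cv2,numpy as np
a=cv2.imread("pics/top0.png")[290:390,210:410];b=cv2.imread("pics/scene0.png")
cv2.imwrite("pics/topc.png",cv2.resize(a,None,fx=4,fy=4,interpolation=cv2.INTER_CUBIC))
cv2.imwrite("pics/scenec.png",cv2.resize(b[190:390,290:490],None,fx=3,fy=3,interpolation=cv2.INTER_CUBIC))
```

```text
(no output)
```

View pics/topc.png

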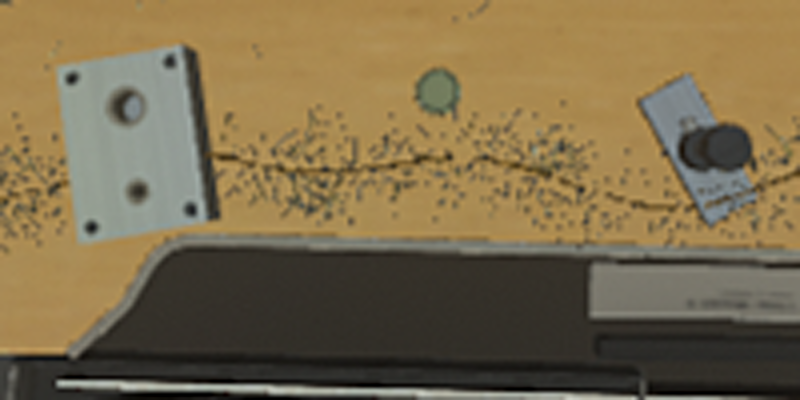

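View pics/scenec.png

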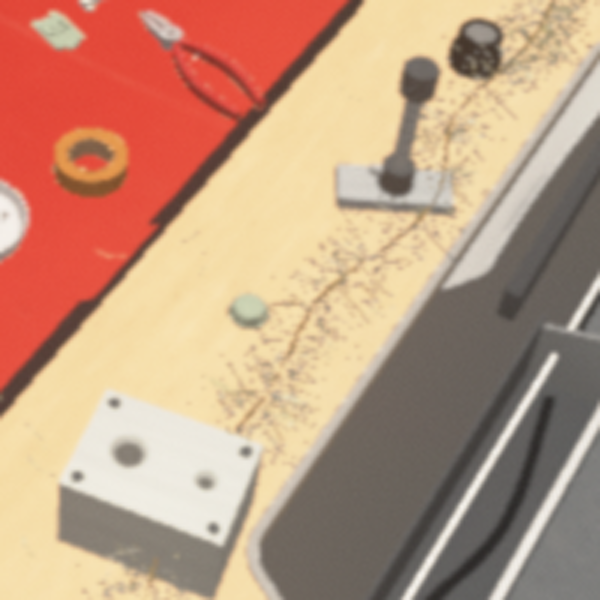

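```bash
cat > h.py <<'E'
from bench import camera_params
import numpy as np
def P(n):
    p=camera_params(n);K=np.array([[p["fx"],0,p["cx"]],[0,p["fy"],p["cy"]],[0,0,1]]);return K,np.array(p["R"]),np.array(p["t"])
def ray(n,uv):
    K,R,t=P(n);return -R.T@t,R.T@np.linalg.solve(K,[*uv,1])
def atz(n,uv,z):
    c,d=ray(n,uv);return c+d*(z-c[2])/d[2]
def tri(a,b):
    c1,d1=ray("top",a);c2,d2=ray("scene",b)
    s=np.linalg.lstsq(np.c_[d1,-d2],c2-c1,rcond=None)[0];p,q=c1+d1*s[0],c2+d2*s[1];return (p+q)/2,np.linalg.norm(p-q)
T=lambda x,y:(209.9+x/4,289.6+y/4)  # crop -> pixel
S=lambda x,y:(289.7+x/3,189.7+y/3)
E
python3 - <<'E'
from h import *
np.set_printoptions(precision=4,suppress=True)
print("bore",atz("top",T(127,106),.06),atz("scene",S(128,453),.06))
print("narrow",atz("top",T(138,191),.06),atz("scene",S(206,481),.06))
tc=[atz("top",T(*c),.06) for c in((57,68),(185,45),(207,220),(80,243))];sc=[atz("scene",S(*c),.06) for c in((60,483),(107,390),(262,445),(222,545))]
print("block",np.mean(tc,0),np.mean(sc,0));print(np.array(tc),np.array(sc))
print("head",atz("top",T(730,147),.122),atz("scene",S(421,70),.122))
ft=[atz("top",T(*c),.012) for c in((638,100),(690,73),(758,203),(712,227))];print("foot",np.mean(ft,0),np.array(ft))
print("foot scene",[atz("scene",S(*c),.012) for c in((338,165),(452,180),(450,208),(338,205))])
print("panel corner",tri(T(180,240),S(252,545)),tri(T(590,262),S(445,288)))
E
```

```text
bore [0.5053 0.1295 0.06  ] [0.5056 0.1334 0.06  ]
narrow [0.4602 0.1207 0.06  ] [0.4604 0.1236 0.06  ]
block [0.4855 0.1254 0.06  ] [0.486  0.1284 0.06  ]
[[0.5248 0.1691 0.06  ]
 [0.5391 0.0998 0.06  ]
 [0.4459 0.0827 0.06  ]
 [0.4322 0.1502 0.06  ]] [[0.5254 0.1716 0.06  ]
 [0.5391 0.1044 0.06  ]
 [0.4469 0.085  0.06  ]
 [0.4326 0.1528 0.06  ]]
head [ 0.4912 -0.1894  0.122 ] [ 0.4911 -0.1834  0.122 ]
foot [ 0.4901 -0.1898  0.012 ] [[ 0.5175 -0.1547  0.012 ]
 [ 0.5336 -0.1846  0.012 ]
 [ 0.4616 -0.2231  0.012 ]
 [ 0.4477 -0.1969  0.012 ]]
foot scene [array([ 0.5322, -0.1793,  0.012 ]), array([ 0.4609, -0.2129,  0.012 ]), array([ 0.4506, -0.1879,  0.012 ]), array([ 0.5142, -0.1456,  0.012 ])]
panel corner (array([ 0.4329,  0.1061, -0.0048]), np.float64(0.0016906328788895695)) (array([ 0.4254, -0.1291,  0.0026]), np.float64(0.0017599340779309199))
```

Request:
servo_tool:
  plan:
    - {"travel": [0.76,0.62,0],"turn": 0,"hand": 0}
    - {"travel": [0.76,0.62,0],"turn": 0,"hand": 0}
    - {"travel": [0.76,0.62,0],"turn": 0,"hand": 0}
    - {"travel": [0.76,0.62,0],"turn": 0,"hand": 0}
    - {"travel": [0.76,0.62,0],"turn": 0,"hand": 0}
    - {"travel": [0.76,0.62,0],"turn": 0,"hand": 0}
    - {"travel": [0.76,0.62,0],"turn": 0,"hand": 0}
    - {"travel": [0.76,0.62,0],"turn": 0,"hand": 0}
    - {"travel": [0.76,0.62,0],"turn": 0,"hand": 0}
    - {"travel": [0.76,0.62,0],"turn": 0,"hand": 0}
    - {"travel": [0.76,0.62,0],"turn": 0,"hand": 0}
    - {"travel": [0.76,0.62,0],"turn": 0,"hand": 0}
    - {"travel": [0.76,0.62,0],"turn": 0,"hand": 0}
    - {"travel": [0.76,0.62,0],"turn": 0,"hand": 0}

```text
time: 1.27
position: [0.4512, 0.1984, 0.2437]
tcp_rot: [3.109, -0.435, -0.002]
contact_force: [-0.5, 0.6, 0.8]
width: 0.998
```

Request:
servo_tool:
  plan:
    - {"travel": [0.287,0.719,0],"turn": 0,"hand": 0}
    - {"travel": [0.287,0.719,0],"turn": 0,"hand": 0}
    - {"travel": [0.287,0.719,0],"turn": 0,"hand": 0}
    - {"travel": [0.287,0.719,0],"turn": 0,"hand": 0}
    - {"travel": [0.287,0.719,0],"turn": 0,"hand": 0}
    - {"travel": [0.287,0.719,0],"turn": 0,"hand": 0}
    - {"travel": [0.287,0.719,0],"turn": 0,"hand": 0}
    - {"travel": [0.287,0.719,0],"turn": 0,"hand": 0}
    - {"travel": [0.287,0.719,0],"turn": 0,"hand": 0}
    - {"travel": [0.287,0.719,0],"turn": 0,"hand": 0}
    - {"travel": [0.287,0.719,0],"turn": 0,"hand": 0}
    - {"travel": [0.287,0.719,0],"turn": 0,"hand": 0}
    - {"travel": [0.287,0.719,0],"turn": 0,"hand": 0}
    - {"travel": [0.287,0.719,0.15],"turn": 0,"hand": 0}
    - {"travel": [0.287,0.719,0.15],"turn": 0,"hand": 0}
    - {"travel": [0.287,0.719,0.15],"turn": 0,"hand": 0}
    - {"travel": [0.287,0.719,0.15],"turn": 0,"hand": 0}

```text
time: 2.68
position: [0.49, -0.1855, 0.169]
tcp_rot: [3.109, -0.43, -0.007]
contact_force: [1.5, -0.0, 0.1]
width: 1.0
```

Run:
```python
from bench import robot,camera
import cv2
s=camera("scene")[:,:,::-1];t=camera("top")[:,:,::-1]
cv2.imwrite("pics/s1.png",s);cv2.imwrite("pics/t1.png",t)
a=cv2.resize(s[120:300,350:510],None,fx=2.5,fy=2.5,interpolation=3);b=cv2.resize(t[260:440,310:470],None,fx=2.5,fy=2.5,interpolation=3)
cv2.imwrite("pics/m1.png",cv2.hconcat([a,b]));print(robot.get_state()["position"])
```

```text
[ 0.49223317 -0.18626926  0.17179854]
```

View pics/m1.png

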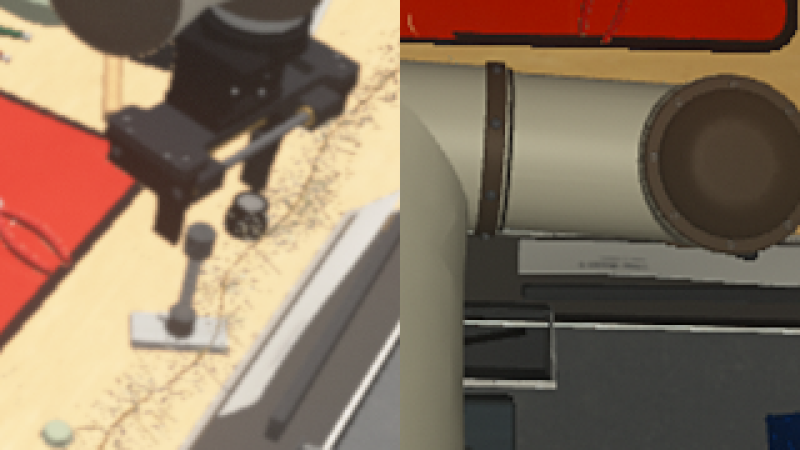

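Scene crop: left fingertip bottom about (168,236), right fingertip about (257,188), head top centre about (200,230). In the top view the arm hides the gauge.

Run:
```python
from h import *
from bench import robot
f=lambda x,y:(349.7+x/2.5,119.7+y/2.5)
K,R,t=P("scene")
st=robot.get_state();p=np.array(st["position"])
from scipy.spatial.transform import Rotation as Ro
Rt=Ro.from_rotvec(st["tcp_rot"]).as_matrix();print(p,Rt)
def proj(X):
    c=R@X+t;q=K@c/c[2];return ((q[0]-349.7)*2.5,(q[1]-119.7)*2.5)
for sy in(-1,1):
    for yy in(.0435,.0585):
        for xx in (-.0095,.0095): print(sy,yy,xx,np.round(proj(p+Rt@np.array([xx,sy*yy,.022])),1))
print("head top from scene",atz("scene",f(200,229),.122))
```

```text
[ 0.49223317 -0.18626926  0.17179854] [[ 0.96232502 -0.27189254  0.00223593]
 [-0.2718837  -0.96232337 -0.00360265]
 [ 0.00313123  0.00285901 -0.99999101]]
-1 0.0435 -0.0095 [177.6 234.9]
-1 0.0435 0.0095 [158.8 221.3]
-1 0.0585 -0.0095 [163.7 243.6]
-1 0.0585 0.0095 [144.9 229.8]
1 0.0435 -0.0095 [254.6 186.8]
1 0.0435 0.0095 [235.7 174.1]
1 0.0585 -0.0095 [267.3 178.8]
1 0.0585 0.0095 [248.4 166.3]
head top from scene [ 0.49379443 -0.18755265  0.122     ]
```

Run:
```python
import cv2
s=cv2.imread("pics/s1.png");cv2.imwrite("pics/m2.png",cv2.resize(s[180:240,400:480],None,fx=8,fy=8,interpolation=2))
```

```text
(no output)
```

View pics/m2.png

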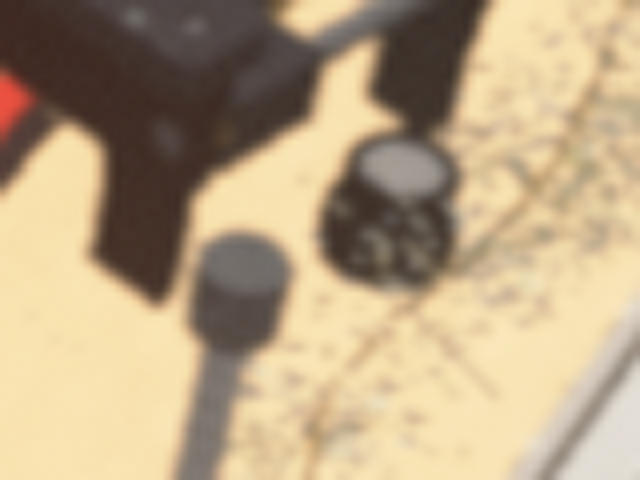

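Request:
servo_tool:
  plan:
    - {"travel": [0,0,0.04],"turn": 0,"hand": 0}
    - {"travel": [0,0,0.08],"turn": 0,"hand": 0}
    - {"travel": [0,0,0.114],"turn": 0,"hand": 0}
    - {"travel": [0,0,0.114],"turn": 0,"hand": 0}
    - {"travel": [0,0,0.114],"turn": 0,"hand": 0}
    - {"travel": [0,0,0.114],"turn": 0,"hand": 100}
    - {"travel": [0,0,0.114],"turn": 0,"hand": 150}
    - {"travel": [0,0,0.114],"turn": 0,"hand": 255}
    - {"travel": [0,0,0.114],"turn": 0,"hand": 255}
    - {"travel": [0,0,0.114],"turn": 0,"hand": 255}
    - {"travel": [0,0,0.114],"turn": 0,"hand": 255}
    - {"travel": [0,0,0.114],"turn": 0,"hand": 255}
    - {"travel": [0,0,0.114],"turn": 0,"hand": 255}
    - {"travel": [0,0,0.114],"turn": 0,"hand": 255}

```text
time: 3.95
position: [0.4924, -0.1865, 0.1147]
tcp_rot: [3.109, -0.431, 0.004]
contact_force: [0.2, 0.6, 0.0]
width: 0.403
```

Run:
```python
from bench import robot,camera
import cv2,numpy as np
np.set_printoptions(precision=4,suppress=True)
for i in range(5):
    s=camera("scene");r=robot.get_state();print(r["time"],r["position"],r["contact_force"],r["width"])
cv2.imwrite("pics/s2.png",s[:,:,::-1])
```

```text
4.0 [ 0.4924 -0.1865  0.1147] [ 0.3009 -0.1431  0.6308] 0.3558754800421396
4.05 [ 0.4923 -0.1865  0.1147] [0.4161 0.5757 0.0717] 0.3087184297551247
4.1 [ 0.4922 -0.1866  0.1148] [-1.0953 -3.0947  0.6465] 0.26853921374677214
4.15 [ 0.492  -0.1867  0.1147] [-1.216  -1.6362 -0.3866] 0.2646024575420521
4.2 [ 0.492  -0.1867  0.1147] [-1.2643 -1.4848  0.351 ] 0.26681647977986
```

Request:
servo_tool:
  plan:
    - {"travel": [0,0,-0.02],"turn": 0,"hand": 255}
    - {"travel": [0,0,-0.05],"turn": 0,"hand": 255}
    - {"travel": [0,0,-0.1],"turn": 0,"hand": 255}
    - {"travel": [0,0,-0.15],"turn": 0,"hand": 255}
    - {"travel": [0,0,-0.19],"turn": 0,"hand": 255}
    - {"travel": [0,0,-0.2],"turn": 0,"hand": 255}
    - {"travel": [0,0,-0.2],"turn": 0,"hand": 255}
    - {"travel": [0,0,-0.2],"turn": 0,"hand": 255}
    - {"travel": [0,0,-0.2],"turn": 0,"hand": 255}

```text
time: 4.95
position: [0.4903, -0.1859, 0.2126]
tcp_rot: [3.109, -0.432, -0.005]
contact_force: [-0.8, 0.2, -4.5]
width: 0.264
```

Run:
```python
from bench import robot
import numpy as np
from scipy.spatial.transform import Rotation as Ro
r=robot.get_state();p=np.array(r["position"]);R=Ro.from_rotvec(r["tcp_rot"]).as_matrix()
print(p,r["contact_force"],r["width"],R.T@(np.array([.5063,.1313,.2])-p)/.5)
```

```text
[ 0.49034053 -0.18589257  0.21256736] [-0.83992804  0.22329712 -4.48748869] 0.2637608826634633 [-0.1420688  -0.61916402  0.02339773]
```

Request:
servo_tool:
  plan:
    - {"travel": [-0.01,-0.04,0],"turn": 0,"hand": 255}
    - {"travel": [-0.023,-0.1,0],"turn": 0,"hand": 255}
    - {"travel": [-0.037,-0.16,0],"turn": 0,"hand": 255}
    - {"travel": [-0.051,-0.22,0],"turn": 0,"hand": 255}
    - {"travel": [-0.064,-0.28,0],"turn": 0,"hand": 255}
    - {"travel": [-0.078,-0.34,0],"turn": 0,"hand": 255}
    - {"travel": [-0.092,-0.4,0],"turn": 0,"hand": 255}
    - {"travel": [-0.106,-0.46,0],"turn": 0,"hand": 255}
    - {"travel": [-0.119,-0.52,0],"turn": 0,"hand": 255}
    - {"travel": [-0.131,-0.57,0],"turn": 0,"hand": 255}
    - {"travel": [-0.138,-0.605,0],"turn": 0,"hand": 255}
    - {"travel": [-0.142,-0.619,0.0],"turn": 0,"hand": 255}
    - {"travel": [-0.142,-0.619,0.0],"turn": 0,"hand": 255}
    - {"travel": [-0.142,-0.619,0.02],"turn": 0,"hand": 255}
    - {"travel": [-0.142,-0.619,0.035],"turn": 0,"hand": 255}
    - {"travel": [-0.142,-0.619,0.045],"turn": 0,"hand": 255}
    - {"travel": [-0.142,-0.619,0.045],"turn": 0,"hand": 255}
    - {"travel": [-0.142,-0.619,0.045],"turn": 0,"hand": 255}

```text
time: 6.45
position: [0.506, 0.1302, 0.1885]
tcp_rot: [3.107, -0.433, -0.007]
contact_force: [-0.9, 0.2, -4.8]
width: 0.266
```

Run:
```python
from bench import robot,camera
import cv2
s=camera("scene")[:,:,::-1];t=camera("top")[:,:,::-1]
cv2.imwrite("pics/s3.png",s);cv2.imwrite("pics/t3.png",t)
a=cv2.resize(s[240:390,280:400],None,fx=4,fy=4,interpolation=3);b=cv2.resize(t[275:350,205:265],None,fx=5,fy=5,interpolation=3)
b=cv2.copyMakeBorder(b,0,600-b.shape[0],0,0,0)
cv2.imwrite("pics/m3.png",cv2.hconcat([a,b]));r=robot.get_state();print(r["position"],r["tcp_rot"],r["contact_force"],r["width"])
```

```text
[0.50660322 0.13081661 0.18944821] [ 3.10884436 -0.43255295 -0.00362612] [ 0.13287417  0.32184687 -4.9475533 ] 0.2621800623282647
```

View pics/m3.png

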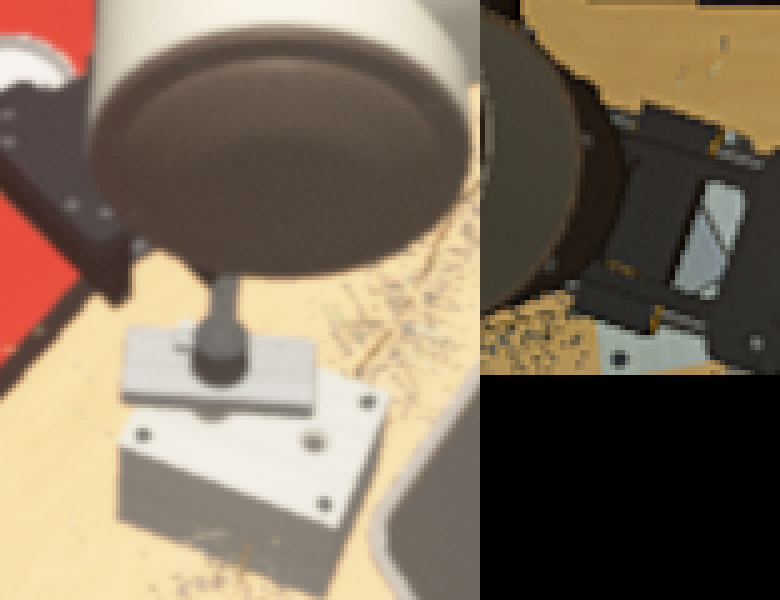

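```bash
python3 - <<'E'
from h import *
np.set_printoptions(precision=4,suppress=True)
f=lambda x,y:(279.6+x/4,239.6+y/4)
c=[atz("scene",f(*q),.0867) for q in((126,327),(315,340),(313,403),(121,393))]
print(np.mean(c,0),np.array(c))
print("barrel",atz("scene",f(222,338),.1067))
print("narrow",atz("scene",f(315,440),.06)) 
K,R,t=P("scene")
for z in(.0747,.06):
  X=np.array([.5056,.1334,z]);d=R@X+t;q=K@d/d[2];print((q[:2]-[279.6,239.6])*4)
E
cat > /dev/null <<'E'
E
python3 - <<'E'
import cv2
s=cv2.imread("pics/s3.png");cv2.imwrite("pics/m4.png",cv2.resize(s[305:355,300:380],None,fx=10,fy=10,interpolation=2))
E
```

```text
[0.5046 0.1313 0.0867] [[0.5467 0.1377 0.0867]
 [0.4788 0.0973 0.0867]
 [0.4633 0.1244 0.0867]
 [0.5297 0.1658 0.0867]]
barrel [0.504  0.1315 0.1067]
narrow [0.4608 0.1229 0.06  ]
[212.5405 384.3706]
[210.9618 404.3926]
```

View pics/m4.png

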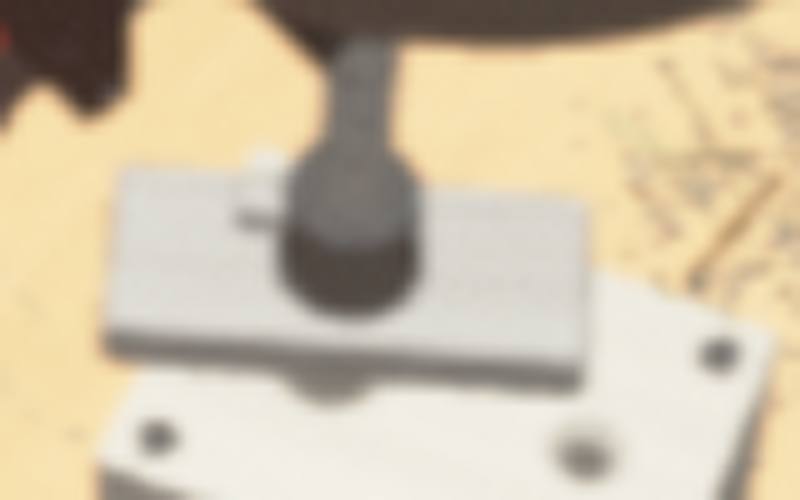

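Run:
```python
from h import *
np.set_printoptions(precision=4,suppress=True)
f=lambda x,y:(299.55+x/10,304.55+y/10)
c=[atz("scene",f(*q),.0867) for q in((118,165),(592,203),(583,366),(103,333))]
print("foot",np.mean(c,0))
print("barrel",atz("scene",f(352,203),.1067))
print("holes",[atz("scene",f(*q),.06) for q in((158,437),(719,354))], "narrow",atz("scene",f(585,450),.06))
K,R,t=P("scene")
# chamfer mouth edge expected lower extreme for bore candidates
a=np.linspace(0,2*np.pi,200)
for b in((.5056,.1334),(.505,.132),(.505,.135)):
  for r in(.00825,.01125):
    X=np.c_[b[0]+r*np.cos(a),b[1]+r*np.sin(a),0*a+.06];d=X@R.T+t;q=d@K.T;q=q[:,:2]/q[:,2:];i=q[:,1].argmax();print(b,r,(q[i]-[299.55,304.55])*10)
```

```text
foot [0.5042 0.1314 0.0867]
barrel [0.5036 0.1331 0.1067]
holes [array([0.5205, 0.1622, 0.06  ]), array([0.4527, 0.0938, 0.06  ])] narrow [0.4613 0.1231 0.06  ]
(0.5056, 0.1334) 0.00825 [329.272  403.2879]
(0.5056, 0.1334) 0.01125 [329.7737 418.623 ]
(0.505, 0.132) 0.00825 [336.8592 399.2552]
(0.505, 0.132) 0.01125 [337.3782 414.5711]
(0.505, 0.135) 0.00825 [327.0269 411.7189]
(0.505, 0.135) 0.01125 [327.5239 427.0935]
```

Request:
servo_tool:
  plan:
    - {"travel": [0.0023,-0.0027,0],"turn": 0,"hand": 255}
    - {"travel": [0.0023,-0.0027,0.006],"turn": 0,"hand": 255}
    - {"travel": [0.0023,-0.0027,0.012],"turn": 0,"hand": 255}
    - {"travel": [0.0023,-0.0027,0.017],"turn": 0,"hand": 255}
    - {"travel": [0.0023,-0.0027,0.02],"turn": 0,"hand": 255}
    - {"travel": [0.0023,-0.0027,0.022],"turn": 0,"hand": 255}
    - {"travel": [0.0023,-0.0027,0.024],"turn": 0,"hand": 255}
    - {"travel": [0.0023,-0.0027,0.026],"turn": 0,"hand": 255}
    - {"travel": [0.0023,-0.0027,0.028],"turn": 0,"hand": 255}
    - {"travel": [0.0023,-0.0027,0.03],"turn": 0,"hand": 255}
    - {"travel": [0.0023,-0.0027,0.031],"turn": 0,"hand": 255}
    - {"travel": [0.0023,-0.0027,0.032],"turn": 0,"hand": 255}
    - {"travel": [0.0023,-0.0027,0.032],"turn": 0,"hand": 255}
    - {"travel": [0.0023,-0.0027,0.032],"turn": 0,"hand": 255}
    - {"travel": [0.0023,-0.0027,0.032],"turn": 0,"hand": 255}

```text
time: 7.8
position: [0.5083, 0.1317, 0.1741]
tcp_rot: [3.109, -0.432, -0.002]
contact_force: [-1.5, -1.4, 3.9]
width: 0.264
```

```bash
cat > st.py <<'E'
from bench import robot,camera
import numpy as np
np.set_printoptions(precision=4,suppress=True)
for i in range(3):
    s=camera("scene");r=robot.get_state();print(r["time"],r["position"],r["tcp_rot"],r["contact_force"],r["wrist_torque"],r["width"])
E
python3 st.py
```

```text
7.85 [0.5083 0.1317 0.174 ] [ 3.1092 -0.4325 -0.0023] [-0.5302 -1.4839  2.3341] [-0.4758  0.3954 -0.0024] 0.2629558697463593
7.9 [0.5082 0.1317 0.1738] [ 3.109  -0.4325 -0.0026] [-1.2399 -2.1066  3.2918] [-0.4818  0.3821  0.0173] 0.26336026847151534
7.95 [0.5082 0.1317 0.1737] [ 3.109  -0.4325 -0.0028] [-1.5338 -1.9607  2.4283] [-0.5259  0.3965 -0.0232] 0.26477353451195473
```

Run:
```python
from bench import camera
import cv2
s=camera("scene")[:,:,::-1];cv2.imwrite("pics/s4.png",s)
cv2.imwrite("pics/m5.png",cv2.resize(s[310:360,300:380],None,fx=10,fy=10,interpolation=2))
```

```text
(no output)
```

View pics/m5.png

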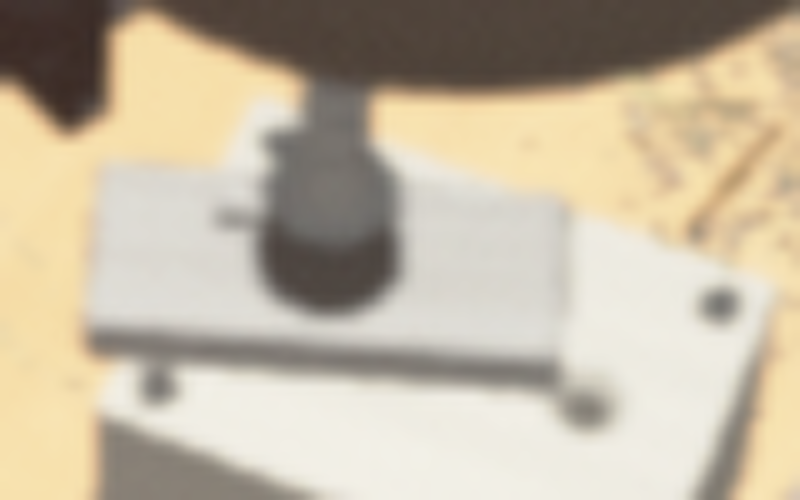

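Run:
```python
from h import *
np.set_printoptions(precision=4,suppress=True)
f=lambda x,y:(299.55+x/10,309.55+y/10)
c=[atz("scene",f(*q),.072) for q in((99,163),(565,203),(561,362),(86,330))]
print("foot",np.mean(c,0),np.array(c))
print("barrel",atz("scene",f(330,200),.092))
h=[atz("scene",f(*q),.06) for q in((158,387),(719,304))];n=atz("scene",f(586,400),.06);m=np.mean(h,0)
u=(m-n)/np.linalg.norm(m-n);print("center",m,"narrow",n,"bore",m+.02*u,n+.046*u)
```

```text
foot [0.5069 0.1326 0.072 ] [[0.5495 0.1381 0.072 ]
 [0.4809 0.0991 0.072 ]
 [0.465  0.1263 0.072 ]
 [0.5322 0.1667 0.072 ]]
barrel [0.5066 0.1339 0.092 ]
center [0.4866 0.128  0.06  ] narrow [0.4612 0.123  0.06  ] bore [0.5062 0.1319 0.06  ] [0.5063 0.1319 0.06  ]
```

Request:
servo_tool:
  plan:
    - {"travel": [0,0,0.003],"turn": 0,"hand": 255}
    - {"travel": [0,0,0.006],"turn": 0,"hand": 255}
    - {"travel": [0,0,0.009],"turn": 0,"hand": 255}
    - {"travel": [0,0,0.012],"turn": 0,"hand": 255}
    - {"travel": [0,0,0.015],"turn": 0,"hand": 255}
    - {"travel": [0,0,0.018],"turn": 0,"hand": 255}
    - {"travel": [0,0,0.021],"turn": 0,"hand": 255}
    - {"travel": [0,0,0.024],"turn": 0,"hand": 255}
    - {"travel": [0,0,0.027],"turn": 0,"hand": 255}
    - {"travel": [0,0,0.03],"turn": 0,"hand": 255}
    - {"travel": [0,0,0.033],"turn": 0,"hand": 255}
    - {"travel": [0,0,0.036],"turn": 0,"hand": 255}
    - {"travel": [0,0,0.036],"turn": 0,"hand": 255}
    - {"travel": [0,0,0.036],"turn": 0,"hand": 255}

```text
time: 9.17
position: [0.5079, 0.1317, 0.1552]
tcp_rot: [3.109, -0.433, -0.004]
contact_force: [-0.8, -2.1, 0.7]
width: 0.265
```

```bash
python3 st.py
```

```text
9.2167 [0.5079 0.1317 0.1552] [ 3.1088 -0.4329 -0.0041] [-1.4611 -2.6804  0.1696] [-0.4861  0.2819 -0.0593] 0.2656174716924294
9.2667 [0.5079 0.1317 0.1552] [ 3.1088 -0.4328 -0.004 ] [-1.1037 -1.095  -0.1268] [-0.5032  0.2987  0.045 ] 0.2668610084705629
9.3167 [0.5079 0.1317 0.1552] [ 3.1088 -0.4329 -0.004 ] [-0.9582 -2.4901 -0.2001] [-0.3908  0.2825  0.0105] 0.26858391907639123
```

Request:
servo_tool:
  plan:
    - {"travel": [0,0,0.0012],"turn": 0,"hand": 255}
    - {"travel": [0,0,0.0024],"turn": 0,"hand": 255}
    - {"travel": [0,0,0.0036],"turn": 0,"hand": 255}
    - {"travel": [0,0,0.0048],"turn": 0,"hand": 255}
    - {"travel": [0,0,0.006],"turn": 0,"hand": 255}
    - {"travel": [0,0,0.0072],"turn": 0,"hand": 255}
    - {"travel": [0,0,0.0084],"turn": 0,"hand": 255}
    - {"travel": [0,0,0.0096],"turn": 0,"hand": 255}

```text
time: 9.98
position: [0.5079, 0.1317, 0.1504]
tcp_rot: [3.109, -0.433, -0.004]
contact_force: [-2.1, -1.6, 4.0]
width: 0.267
```

Request:
servo_tool:
  plan:
    - {"travel": [0,0,0.0008],"turn": 0,"hand": 255}
    - {"travel": [0,0,0.0016],"turn": 0,"hand": 255}
    - {"travel": [0,0,0.0024],"turn": 0,"hand": 255}
    - {"travel": [0,0,0.0032],"turn": 0,"hand": 255}
    - {"travel": [0,0,0.004],"turn": 0,"hand": 255}

```text
time: 10.4
position: [0.5079, 0.1316, 0.1483]
tcp_rot: [3.109, -0.433, -0.004]
contact_force: [-2.0, -2.1, 3.7]
width: 0.263
```

Request:
servo_tool:
  plan:
    - {"travel": [0,0,0.0008],"turn": 0,"hand": 255}
    - {"travel": [0,0,0.0016],"turn": 0,"hand": 255}
    - {"travel": [0,0,0.0024],"turn": 0,"hand": 255}
    - {"travel": [0,0,0.0032],"turn": 0,"hand": 255}
    - {"travel": [0,0,0.004],"turn": 0,"hand": 255}

```text
time: 10.82
position: [0.5078, 0.1316, 0.1463]
tcp_rot: [3.109, -0.433, -0.004]
contact_force: [-1.9, -1.7, 3.0]
width: 0.265
```

Request:
servo_tool:
  plan:
    - {"travel": [0,0,0.0008],"turn": 0,"hand": 255}
    - {"travel": [0,0,0.0016],"turn": 0,"hand": 255}
    - {"travel": [0,0,0.0024],"turn": 0,"hand": 255}
    - {"travel": [0,0,0.0032],"turn": 0,"hand": 255}
    - {"travel": [0,0,0.004],"turn": 0,"hand": 255}

```text
time: 11.23
position: [0.5078, 0.1316, 0.1443]
tcp_rot: [3.109, -0.433, -0.004]
contact_force: [-2.0, -2.6, 2.8]
width: 0.269
```

Request:
servo_tool:
  plan:
    - {"travel": [0,0,0.0008],"turn": 0,"hand": 255}
    - {"travel": [0,0,0.0016],"turn": 0,"hand": 255}
    - {"travel": [0,0,0.0024],"turn": 0,"hand": 255}
    - {"travel": [0,0,0.0032],"turn": 0,"hand": 255}
    - {"travel": [0,0,0.004],"turn": 0,"hand": 255}

```text
time: 11.65
position: [0.5078, 0.1316, 0.1422]
tcp_rot: [3.109, -0.433, -0.004]
contact_force: [-1.5, -2.1, 2.6]
width: 0.266
```

Request:
servo_tool:
  plan:
    - {"travel": [0,0,0.0008],"turn": 0,"hand": 255}
    - {"travel": [0,0,0.0016],"turn": 0,"hand": 255}
    - {"travel": [0,0,0.0024],"turn": 0,"hand": 255}
    - {"travel": [0,0,0.0032],"turn": 0,"hand": 255}
    - {"travel": [0,0,0.004],"turn": 0,"hand": 255}

```text
time: 12.07
position: [0.5078, 0.1316, 0.1402]
tcp_rot: [3.109, -0.433, -0.004]
contact_force: [-1.6, -3.3, 2.8]
width: 0.264
```

Request:
servo_tool:
  plan:
    - {"travel": [0,0,0.0008],"turn": 0,"hand": 255}
    - {"travel": [0,0,0.0016],"turn": 0,"hand": 255}
    - {"travel": [0,0,0.0024],"turn": 0,"hand": 255}
    - {"travel": [0,0,0.0032],"turn": 0,"hand": 255}
    - {"travel": [0,0,0.004],"turn": 0,"hand": 255}

```text
time: 12.48
position: [0.5078, 0.1315, 0.1381]
tcp_rot: [3.109, -0.433, -0.004]
contact_force: [-1.8, -2.0, 3.3]
width: 0.265
```

Request:
servo_tool:
  plan:
    - {"travel": [0,0,0.0008],"turn": 0,"hand": 255}
    - {"travel": [0,0,0.0016],"turn": 0,"hand": 255}
    - {"travel": [0,0,0.0024],"turn": 0,"hand": 255}
    - {"travel": [0,0,0.0032],"turn": 0,"hand": 255}
    - {"travel": [0,0,0.004],"turn": 0,"hand": 255}

```text
time: 12.9
position: [0.5077, 0.1315, 0.1361]
tcp_rot: [3.109, -0.433, -0.004]
contact_force: [-2.5, -1.9, 3.2]
width: 0.269
```

Request:
servo_tool:
  plan:
    - {"travel": [0,0,0.0008],"turn": 0,"hand": 255}
    - {"travel": [0,0,0.0016],"turn": 0,"hand": 255}
    - {"travel": [0,0,0.0024],"turn": 0,"hand": 255}
    - {"travel": [0,0,0.0032],"turn": 0,"hand": 255}
    - {"travel": [0,0,0.004],"turn": 0,"hand": 255}

```text
time: 13.32
position: [0.5077, 0.1315, 0.134]
tcp_rot: [3.109, -0.433, -0.004]
contact_force: [-0.9, -2.5, 3.6]
width: 0.265
```

Request:
servo_tool:
  plan:
    - {"travel": [0,0,0.0008],"turn": 0,"hand": 255}
    - {"travel": [0,0,0.0016],"turn": 0,"hand": 255}
    - {"travel": [0,0,0.0024],"turn": 0,"hand": 255}
    - {"travel": [0,0,0.0032],"turn": 0,"hand": 255}
    - {"travel": [0,0,0.004],"turn": 0,"hand": 255}

```text
time: 13.73
position: [0.5077, 0.1315, 0.132]
tcp_rot: [3.108, -0.433, -0.004]
contact_force: [-1.2, -2.4, 2.6]
width: 0.266
```

Request:
servo_tool:
  plan:
    - {"travel": [0,0,0.0008],"turn": 0,"hand": 255}
    - {"travel": [0,0,0.0016],"turn": 0,"hand": 255}
    - {"travel": [0,0,0.0024],"turn": 0,"hand": 255}
    - {"travel": [0,0,0.003],"turn": 0,"hand": 255}
    - {"travel": [0,0,0.003],"turn": 0,"hand": 255}

```text
time: 14.15
position: [0.5077, 0.1315, 0.1305]
tcp_rot: [3.108, -0.433, -0.004]
contact_force: [-1.8, -2.6, 4.2]
width: 0.266
```

```bash
python3 st.py
python3 - <<'E'
from bench import camera
import cv2
s=camera("scene")[:,:,::-1];t=camera("top")[:,:,::-1]
cv2.imwrite("pics/m6.png",cv2.hconcat([cv2.resize(s[260:380,280:400],None,fx=3.3,fy=3.3,interpolation=2),cv2.resize(t[280:360,200:280],None,fx=4.95,fy=4.95,interpolation=2)]))
E
```

```text
14.2 [0.5077 0.1315 0.1305] [ 3.1084 -0.4328 -0.0044] [-1.7091 -2.3943  4.1664] [-0.8147  0.4176 -0.0008] 0.26733386196050685
14.25 [0.5077 0.1315 0.1305] [ 3.1085 -0.4328 -0.0044] [-1.8032 -2.1489  3.8392] [-0.7868  0.4518  0.0191] 0.2643489325416353
14.3 [0.5077 0.1314 0.1305] [ 3.1084 -0.4329 -0.0045] [-1.8664 -3.051   4.1536] [-0.7968  0.4591 -0.0475] 0.26536843705031343
```

View pics/m6.png

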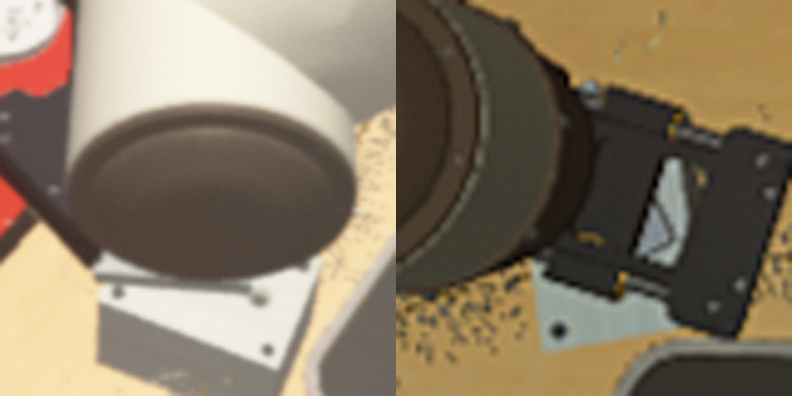

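Request:
servo_tool:
  plan:
    - {"travel": [0,0,0.0006],"turn": 0,"hand": 255}
    - {"travel": [0,0,0.0012],"turn": 0,"hand": 255}
    - {"travel": [0,0,0.0018],"turn": 0,"hand": 255}
    - {"travel": [0,0,0.002],"turn": 0,"hand": 255}
    - {"travel": [0,0,0.002],"turn": 0,"hand": 255}

```text
time: 14.82
position: [0.5078, 0.1314, 0.1296]
tcp_rot: [3.108, -0.433, -0.004]
contact_force: [-2.5, -2.4, 4.2]
width: 0.265
```

Request:
servo_tool:
  plan:
    - {"travel": [0,0,0.0006],"turn": 0,"hand": 255}
    - {"travel": [0,0,0.0012],"turn": 0,"hand": 255}
    - {"travel": [0,0,0.0018],"turn": 0,"hand": 255}
    - {"travel": [0,0,0.002],"turn": 0,"hand": 255}
    - {"travel": [0,0,0.002],"turn": 0,"hand": 255}

```text
time: 15.23
position: [0.508, 0.1315, 0.1291]
tcp_rot: [3.109, -0.432, -0.003]
contact_force: [-2.1, -2.4, 7.2]
width: 0.265
```

```bash
python3 st.py
```

```text
15.2833 [0.508  0.1315 0.1291] [ 3.1086 -0.4322 -0.0032] [-1.9165 -3.0238  7.0977] [-0.9903  0.6784 -0.0004] 0.25967439349322063
15.3333 [0.508  0.1315 0.1291] [ 3.1086 -0.4322 -0.0032] [-2.8809 -3.4474  7.5622] [-0.9519  0.6707  0.0235] 0.26088978910511096
15.3833 [0.508  0.1315 0.1291] [ 3.1086 -0.4321 -0.0031] [-0.9314 -2.8886  7.0388] [-0.9956  0.7233  0.0568] 0.2629584467017357
```

Request:
servo_tool:
  plan:
    - {"travel": [0,0,0.001],"turn": 0,"hand": 255}
    - {"travel": [0,0,0.0013],"turn": 0,"hand": 255}
    - {"travel": [0,0,0.0013],"turn": 0,"hand": 255}
    - {"travel": [0,0,0.0013],"turn": 0,"hand": 255}
    - {"travel": [0,0,0.0013],"turn": 0,"hand": 255}

```text
time: 15.8
position: [0.5082, 0.1315, 0.1291]
tcp_rot: [3.109, -0.431, -0.002]
contact_force: [-2.8, -2.1, 7.6]
width: 0.264
```

Request:
servo_tool:
  plan:
    - {"travel": [0,0,0.0014],"turn": 0,"hand": 255}
    - {"travel": [0,0,0.0015],"turn": 0,"hand": 255}
    - {"travel": [0,0,0.0015],"turn": 0,"hand": 255}
    - {"travel": [0,0,0.0015],"turn": 0,"hand": 255}
    - {"travel": [0,0,0.0015],"turn": 0,"hand": 255}
    - {"travel": [0,0,0.0015],"turn": 0,"hand": 255}
    - {"travel": [0,0,0.0015],"turn": 0,"hand": 255}
    - {"travel": [0,0,0.0015],"turn": 0,"hand": 255}
    - {"travel": [0,0,0.0015],"turn": 0,"hand": 255}
    - {"travel": [0,0,0.0015],"turn": 0,"hand": 255}
    - {"travel": [0,0,0.0015],"turn": 0,"hand": 255}
    - {"travel": [0,0,0.0015],"turn": 0,"hand": 255}
    - {"travel": [0,0,0.0015],"turn": 0,"hand": 255}
    - {"travel": [0,0,0.0015],"turn": 0,"hand": 255}
    - {"travel": [0,0,0.0015],"turn": 0,"hand": 255}
    - {"travel": [0,0,0.0015],"turn": 0,"hand": 255}
    - {"travel": [0,0,0.0015],"turn": 0,"hand": 255}
    - {"travel": [0,0,0.0015],"turn": 0,"hand": 255}
    - {"travel": [0,0,0.0015],"turn": 0,"hand": 255}
    - {"travel": [0,0,0.0015],"turn": 0,"hand": 255}

```text
time: 17.47
position: [0.5084, 0.1315, 0.1291]
tcp_rot: [3.109, -0.431, -0.001]
contact_force: [-2.2, -3.3, 7.9]
width: 0.265
```

```bash
for i in 1 2 3 4; do python3 st.py | tail -1; done
```

```text
17.6167 [0.5084 0.1315 0.129 ] [ 3.1088 -0.4306 -0.0013] [-2.5637 -2.9477  7.9962] [-0.9463  0.8687  0.0732] 0.26615864725503935
17.7667 [0.5084 0.1315 0.129 ] [ 3.1088 -0.4306 -0.0013] [-2.7861 -2.3424  8.597 ] [-0.9575  0.8646  0.0166] 0.2640237995062889
17.9167 [0.5084 0.1315 0.1291] [ 3.1088 -0.4306 -0.0012] [-3.8172 -2.741   7.8783] [-0.9724  0.8351  0.0847] 0.2664127220186384
18.0667 [0.5084 0.1315 0.129 ] [ 3.1088 -0.4306 -0.0013] [-2.486  -2.7267  7.3561] [-0.9421  0.9002  0.0059] 0.26761124549960164
```

Request:
servo_tool:
  plan:
    - {"travel": [0,0,0.0004],"turn": 0,"hand": 255}
    - {"travel": [0,0,0.0002],"turn": 0,"hand": 255}
    - {"travel": [0,0,0.0002],"turn": 0,"hand": 200}
    - {"travel": [0,0,0],"turn": 0,"hand": 160}
    - {"travel": [0,0,0],"turn": 0,"hand": 120}
    - {"travel": [0,0,0],"turn": 0,"hand": 80}
    - {"travel": [0,0,0],"turn": 0,"hand": 40}
    - {"travel": [0,0,0],"turn": 0,"hand": 20}
    - {"travel": [0,0,0],"turn": 0,"hand": 20}
    - {"travel": [0,0,0],"turn": 0,"hand": 20}
    - {"travel": [0,0,0],"turn": 0,"hand": 20}

```text
time: 18.98
position: [0.5084, 0.1315, 0.129]
tcp_rot: [3.109, -0.431, -0.001]
contact_force: [-0.2, 0.1, 0.3]
width: 0.785
```

Request:
servo_tool:
  plan:
    - {"travel": [0,0,-0.01],"turn": 0,"hand": 0}
    - {"travel": [0,0,-0.04],"turn": 0,"hand": 0}
    - {"travel": [0,0,-0.09],"turn": 0,"hand": 0}
    - {"travel": [0,0,-0.15],"turn": 0,"hand": 0}
    - {"travel": [0,0,-0.22],"turn": 0,"hand": 0}
    - {"travel": [0,0,-0.25],"turn": 0,"hand": 0}
    - {"travel": [0,0,-0.25],"turn": 0,"hand": 0}
    - {"travel": [0,0.08,-0.25],"turn": 0,"hand": 0}
    - {"travel": [0,0.16,-0.25],"turn": 0,"hand": 0}
    - {"travel": [0,0.24,-0.25],"turn": 0,"hand": 0}
    - {"travel": [0,0.32,-0.25],"turn": 0,"hand": 0}
    - {"travel": [0,0.4,-0.25],"turn": 0,"hand": 0}
    - {"travel": [0,0.48,-0.25],"turn": 0,"hand": 0}
    - {"travel": [0,0.54,-0.25],"turn": 0,"hand": 0}
    - {"travel": [0,0.56,-0.25],"turn": 0,"hand": 0}
    - {"travel": [0,0.56,-0.25],"turn": 0,"hand": 0}
    - {"travel": [0,0.56,-0.25],"turn": 0,"hand": 0}

```text
time: 20.4
position: [0.4322, -0.1377, 0.2545]
tcp_rot: [3.109, -0.433, -0.002]
contact_force: [-0.3, -0.4, 1.0]
width: 0.998
```

Run:
```python
from bench import camera
import cv2
s=camera("scene")[:,:,::-1];t=camera("top")[:,:,::-1]
cv2.imwrite("pics/s7.png",s);cv2.imwrite("pics/t7.png",t)
cv2.imwrite("pics/m7.png",cv2.hconcat([cv2.resize(s[270:380,290:390],None,fx=4,fy=4,interpolation=2),cv2.resize(t[285:362.__int__(),205:275],None,fx=5.714,fy=5.714,interpolation=2)]))
```

```text
File "<stdin>", line 5
    cv2.imwrite("pics/m7.png",cv2.hconcat([cv2.resize(s[270:380,290:390],None,fx=4,fy=4,interpolation=2),cv2.resize(t[285:362.__int__(),205:275],None,fx=5.714,fy=5.714,interpolation=2)]))
                                                                                                                             ^
SyntaxError: invalid decimal literal
```

Run:
```python
from bench import camera
import cv2
s=camera("scene")[:,:,::-1];t=camera("top")[:,:,::-1]
cv2.imwrite("pics/m7.png",cv2.hconcat([cv2.resize(s[270:380,290:390],(400,440),interpolation=2),cv2.resize(t[285:362,205:275],(400,440),interpolation=2)]))
```

```text
(no output)
```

View pics/m7.png

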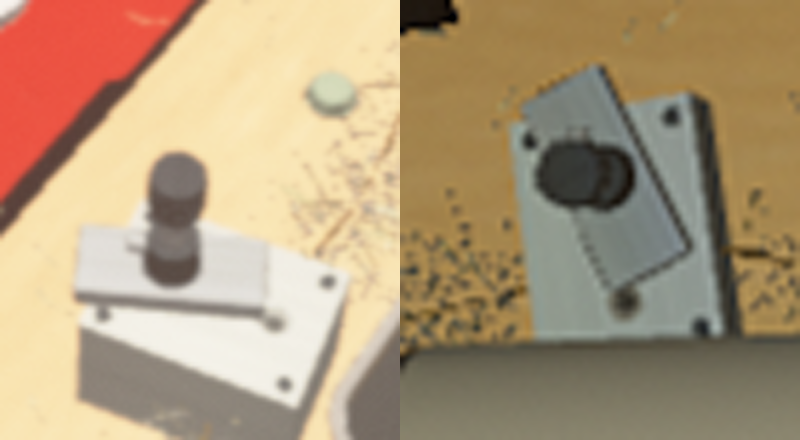

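Run:
```python
from h import *
np.set_printoptions(precision=4,suppress=True)
a=[atz("scene",(289.6+x/4,269.6+y/4),.072) for x,y in((80,226),(270,240),(268,303),(75,290))]
b=[atz("top",(204.6+(x-400)*.175,284.6+y*.175),.072) for x,y in((521,105),(598,66),(692,247),(618,290))]
print("scene",np.mean(a,0),"bore ~.5060 .1325");print("top",np.mean(b,0),"bore ~.5053 .1295")
from bench import workorder
workorder.finish_job()
```

```text
scene [0.5063 0.1316 0.072 ] bore ~.5060 .1325
top [0.5063 0.1293 0.072 ] bore ~.5053 .1295
the job is handed in; nothing more can be done
```

I measured the wide bore with the depth gauge and handed the job in. It gave no verdict, and the anvil's position can't be read directly, so "bottomed" is my inference from force and travel.

- **Placing:** I gripped the gauge by its head and carried it over. I then stood it flat on the block over the wide bore before moving the rod.
- **Pushing:** The rod slid at about 3–4 N. The push began to hold at about 4 N around 44 mm of travel, then turned hard at about 45.6 mm. That puts the bore roughly 40 mm deep with the anvil down, at the top of the 20–40 mm range given.
- **Holding:** I held a push of 7–8.6 N for over 2 s. With the gauge's weight, that is about 13 N on the block.
- **Release:** I eased the push, opened the fingers, lifted clear and moved the arm aside at about 20 s of the 53 s allowed.

**Last checks:**
- The gauge stands upright with its foot flat and the rod down.
- The middle of the foot is within about 1 mm of the bore axis in both cameras.
- The two cameras disagreed by 2–4 mm in absolute y, so I compared gauge and bore within each picture.
- Sideways forces of 2–3 N showed while I was pushing, and they vanished on release.
- I saw no bystander move in the pictures I viewed, but I did not measure their positions again at the end.

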